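# Check a square glass jar in the light

## Robot

A 7-joint arm with a two-finger parallel gripper is mounted at the origin on the work surface. World frame = base frame: x ahead of the robot, y to its left, z up, the work surface at z = 0. Lengths are in m, angles in degrees, forces in N, time in s.
With the tool pointing down it reaches from about 0.425 to 0.875 m from the base axis. Payload 4.7 kg.
Tool frame: the origin (TCP) lies midway between the tips of the shut fingers; the grasp point (between the pads) lies 19 mm behind it; z points along the fingers, y is the line along which they close (so a half turn about z gives the same grasp; the last joint's range is limited). The gripper opens to 87 mm and grips with 3 to 60 N. Pads are 19 mm wide; open, the fingers measure 117 mm over their backs; the gripper's body (75 mm by 190 mm) begins 51 mm behind the grasp point.
Start: joints at [-63.134, 18.392, -4.016, 83.108, 1.295, 78.541, -3.26], TCP at [0.286, 0.584, 0.223] pointing down, gripper open.
Joint ranges: [-163.93, 163.93], [-17.29, 119.83], [-79.2, 71.16], [3.27, 140.29], [-89.18, 269.18], [5.43, 117.66], [-154.24, 154.24]. Speed limits (degrees/s): [147.25, 147.25, 180, 180, 180, 180, 180].

## Interface

Orientations are given as [roll, pitch, yaw] about the fixed x, y, z axes, in that order (R = Rz(yaw) Ry(pitch) Rx(roll)).
In Python, from cell import env gives the robot as it stands.
- The arm moves only by the tool step_arm, never from a script. Its argument "moves" is a list of rows, each an object with "dp": the shift along the tool's x, y, z in mm, a list of three; "dr": the turn, a rotation vector about the tool's x, y, z in rad, a list of three; "fingers": the closure, from 0 (fully open) to 1 (shut). In form: [{"dp": [dx, dy, dz], "dr": [ax, ay, az], "fingers": fingers}, ...]. A call has exactly 5 rows; each row shifts and turns the commanded pose from where the row before left it, along the tool's axes as they then stand; what a row does not reach is not made up. A row lasts 1/8 s, in which the tool goes at most 62.5 mm and 10.7 degrees, less where a joint would pass 70% of its speed; a pose out of reach is approached as far as the arm can. A call with a gripper value outside its range is refused whole. The fingers move at their own pace and stop on an object; "squeeze" is the grip in N (left out, the last holds). Time passes only in rows, so rows that do not move let the fingers close, or fill a call up. It gives the time, the measured TCP pose, the force, the opening and the grip force at its end, in the units of the state.
- env.get_obs(): the state, without advancing time (a new reading comes with each control period).
- env.read_camera(name): name is "side" or "top" or "wrist"; returns the picture (480x640x3 uint8, red, green, blue); there is no depth.
- env.camera_model(name): a dict with "fx", "fy", "cx", "cy" (pixels), "R" (3x3) and "t" (3): a world point X has camera coordinates R X + t. Camera axes: x right, y down, z forward; pixel columns grow to the right and rows downward; lengths in m; the calibration is good to about 2 mm. A picture is of the moment at which its call begins: read the wrist's pose just before it. camera_model takes no time and is no camera call; for the wrist camera it gives the pose at the moment of the call.
- env.sign_off(): hands the job in; it is judged then, once.
The state is a dict: "time_s": time; "qpos": joint angles; "joint_velocities": joint speeds; "effort": joint torques, N m; "tool_pos": TCP position; "tool_rot": TCP orientation; "force": force on the tool from outside, world axes, zero at the start; "wrist_torque": the same for the moment, N m; "grip_width": finger opening in m; "grasp_force": force on a finger pad.
Only numpy, scipy, OpenCV 4.12 (cv2) and the standard library are available. Lean on these libraries where they do the work, as an engineer would, in place of code of your own. Each camera call takes 0.05 s, during which the arm holds its last target. There are 200 camera calls.

## Task

Pick up the tall square glass jar by its two frosted sides only, keeping the fingers off its clear sides, and take it into the middle of the light path of the inspection stand, between the lamp and the viewing plate. There lean it about 30 degrees, pause a moment, then bring it level again with its clear sides square to the light and the light passing through its middle; do not knock it against the stand, and leave all the other kitchen things where they are. Finish while still holding the jar up in the light: do not put it down or let go.

Things in the scene. Friction and masses are not known exactly. Their poses are not given: they have to be found in the camera images.
- jar: Tall square glass jar, empty, open on top, 42 x 42 x 100 mm, about 0.18 kg (varies), upright on the board. Origin: centre of its underside, z up. Its two opaque whitish frosted sides (6 mm thick, full width) face its +x and -x; its two clear sides face +y and -y, set 1 mm back. A half turn makes no difference. Fingers closing along its x axis grip the frosted sides only.
- jar_windows: The two clear sides of the tall jar, same origin and axes as the jar; fingers must not touch them.
- jar_mid (a point): The point of the tall jar that belongs in the light: on its centre line, 40 mm above its underside. Same axes as the jar.
- stand: Inspection stand, fixed: black base 100 x 300 x 12 mm, long way along its y (-130 to +170 mm). Round white lamp on a post towards +y (front at y +83 mm, radius 31 mm, top 131 mm above table); square black viewing plate with whitish disc towards -y (70 mm wide, face at y -87 mm, top 130 mm above table). The gap between is open above. Origin on the table under the middle of the light path; z up.
- light (a point): The middle of the light path, half way between lamp and viewing plate, 100 mm above the table. The light runs level along this frame's y axis (the stand's y); axes as the stand's.
- board: The blue cutting board, fixed, 260 x 400 x 8 mm, on which the tall jar, the short jar, the round glass and the cucumber lie. Origin at the centre of its underside; its upper face is 8 mm above the table.
- short_jar: A bystander: a short square glass jar of the same make, 50 x 50 mm, 55 mm tall. Origin at the centre of its underside.
- round_glass: A bystander: a round drinking glass 58 mm across and 85 mm tall. Origin at the centre of its underside.
- cucumber: A bystander: a cucumber 182 mm long, 40 mm thick, lying along its y axis on the board's edge nearest the robot. Origin under its middle.
- grater: A bystander: a steel box grater lying on its side, 80 x 250 mm, 88 mm high, beyond the board. Origin under its middle.
- bowl: A bystander: a white bowl 120 mm across, 50 mm high. Origin at the centre of its underside.
- mug: A bystander: a mug 76 mm across, 90 mm high, handle on its +y side. Origin at the centre of its underside.
Not all that is in view belongs to the job. What is shaped like the jar but pink or turquoise is not meant.

How it is judged:
By the outcome, as a careful person would: the job done as asked, in the order asked, and still so for the second after the job is handed in, while the arm keeps its last pose, push and grip.
It also fails if it takes over 42 s, if anything falls off the work surface, if the arm or the gripper's body presses on something with over 40 N, if the wrist force passes 120 N, or if a joint passes its speed limit or range.

## Working session

There is one attempt and no reset: what is moved stays moved. The work goes in short steps, Python scripts to look and compute and a tool call to move; the robot and the scene stay as the last step left them, time stands still between calls to the robot, and variables do not carry over. Pictures are saved under pics/ and viewed, at most 10 in all, crops included, and the job is handed in when it is done.

Besides the shell and the picture viewer there is one more tool, called as a command line: name --argument value ..., lists and objects as JSON in quotes. step_arm: Moves the arm, as the interface text tells. Its arguments: {"type":"object","properties":{"moves":{"type":"array","items":{"type":"object","properties":{"dp":{"type":"array","items":{"type":"number"}},"dr":{"type":"array","items":{"type":"number"}},"fingers":{"type":"number"}}}},"squeeze":{"type":"number"}},"required":["moves"]}

```bash
mkdir -p pics; python3 - <<'E'
from cell import env
import cv2,json,numpy as np
o=env.get_obs();print(o['time_s'],o['tool_pos'],o['tool_rot'],o['grip_width'])
for n in("side","top"):
    im=env.read_camera(n);cv2.imwrite(f"pics/{n}0.png",im[:,:,::-1])
    m=env.camera_model(n);print(n,m)
E
```

```text
0.0 [0.28529324 0.58343671 0.221476  ] [-1.79892772e+02  4.65853205e-03  1.53950498e+02] 0.08690949593527203
side {'fx': 507.56589999390894, 'fy': 507.56589999390894, 'cx': 320.0822204690854, 'cy': 248.73040677335362, 'R': array([[ 0.74956531, -0.66192296, -0.00313856],
       [-0.38965409, -0.43740362, -0.81046145],
       [ 0.53509022,  0.60871674, -0.58578356]]), 't': array([-0.48355343,  0.28074043,  0.76955453])}
top {'fx': 506.5158403425503, 'fy': 506.5158403425503, 'cx': 320.13596876636035, 'cy': 249.05829321886495, 'R': array([[-0.0163273 , -0.99985561, -0.00470857],
       [-0.98264786,  0.01691614, -0.18470794],
       [ 0.18476092,  0.00161108, -0.98278218]]), 't': array([-0.05083606,  0.61321239,  0.86795813])}
```

View pics/side0.png

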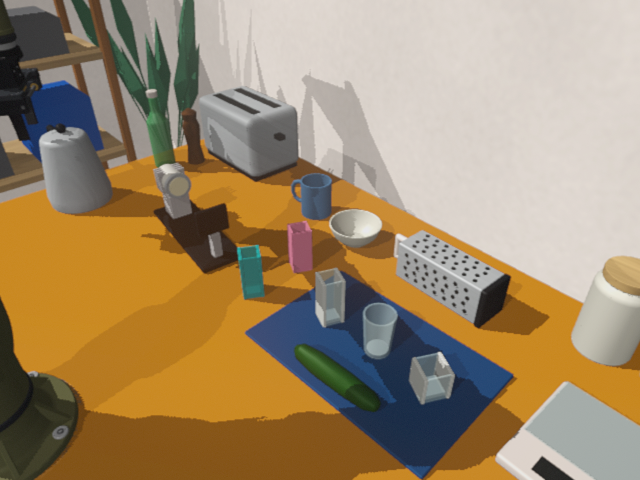

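View pics/top0.png

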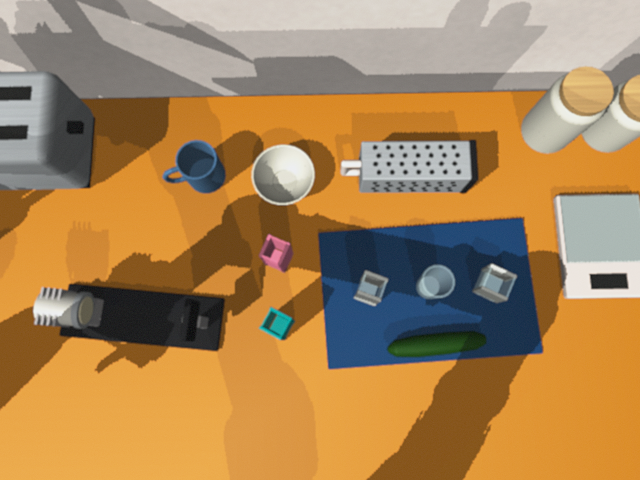

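The side view shows the tall jar at about (330,298) and the stand from (160,170) to (235,265). In the top view the jar is at about (372,288), and the stand base spans (63–223, 285–350). The lamp is at the left (+y) and the plate at about x=192. Next I'll enlarge these.

```bash
python3 - <<'E'
import cv2,numpy as np
s=cv2.imread("pics/side0.png");t=cv2.imread("pics/top0.png")
def c(im,x,y,w,h,k): return cv2.resize(im[y:y+h,x:x+w],None,fx=k,fy=k,interpolation=cv2.INTER_CUBIC)
a=c(t,345,262,50,50,6);b=c(s,300,260,60,75,4)   #300x300 ;240x300
d=c(t,30,270,200,100,2.5) #500x250
e=c(s,145,155,100,125,2.6)
out=np.zeros((600,800,3),np.uint8)
for im,x,y in((a,0,0),(b,310,0),(d,0,310),(e,510,270)):
    h,w=im.shape[:2];h=min(h,600-y);out[y:y+h,x:x+w]=im[:h,:w]
cv2.imwrite("pics/crops.png",out)
E
```

```text
(no output)
```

View pics/crops.png

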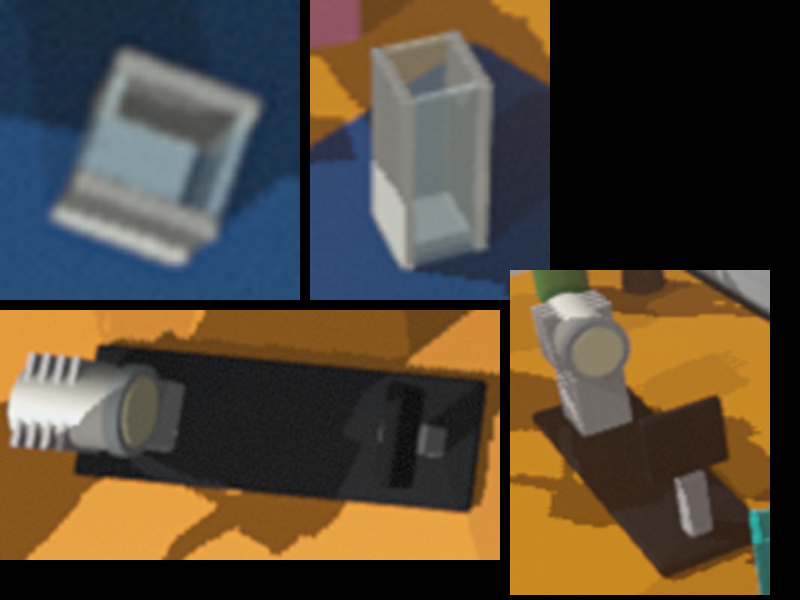

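The crops show the jar's frosted walls facing roughly world ±x: the upper-right and lower-left edges in the top view. The jar's top rim corners are at about (365,270), (389,279), (380,302) and (356,294). The stand base corners in the top view are about (69,284), (225,298), (217,350) and (60,335).

```bash
cat > h.py <<'E'
import numpy as np,cv2
from cell import env
def ray(m,uv):
    d=np.array([(uv[0]-m['cx'])/m['fx'],(uv[1]-m['cy'])/m['fy'],1]);R=np.array(m['R'])
    return -R.T@np.array(m['t']),R.T@d
def plane(m,uv,z):
    c,d=ray(m,uv);return c+d*(z-c[2])/d[2]
def tri(a,b):
    (c1,d1),(c2,d2)=a,b
    s=np.linalg.lstsq(np.c_[d1,-d2],c2-c1,rcond=None)[0]
    p,q=c1+s[0]*d1,c2+s[1]*d2
    return (p+q)/2,np.linalg.norm(p-q)
def proj(m,X):
    X=np.array(m['R'])@X+m['t'];return np.array([m['cx']+m['fx']*X[0]/X[2],m['cy']+m['fy']*X[1]/X[2]])
E
python3 - <<'E'
from h import *
np.set_printoptions(precision=4,suppress=True)
T,S=env.camera_model("top"),env.camera_model("side")
t=lambda x,y:(345+x/6-.4,262+y/6-.4)
s=lambda x,y:(300+(x-310)/4-.4,260+y/4-.4)
# far-left(+x,+y),far-right(+x,-y),near-right,near-left
tc=[t(120,47),t(262,100),t(209,242),t(62,190)]
sc=[s(373,48),s(460,33),s(491,83),s(408,98)]
for a in tc: print([ (round(tri(ray(T,a),ray(S,b))[1]*1000,1), round(tri(ray(T,a),ray(S,b))[0][2],3)) for b in sc])
P=np.array([plane(T,a,.108) for a in tc]);print(P,P.mean(0))
Q=np.array([plane(S,a,.108) for a in sc]);print(Q,Q.mean(0))
print('bottom',[plane(S,s(*a),.008) for a in((408,268),(488,248),(373,212))])
im=cv2.imread("pics/top0.png").astype(int)
mk=((im.max(2)<62)).astype(np.uint8)*255
roi=np.zeros_like(mk);roi[275:360,60:235]=mk[275:360,60:235]
c=max(cv2.findContours(cv2.morphologyEx(roi,cv2.MORPH_CLOSE,np.ones((9,9))),0,1)[0],key=cv2.contourArea)
print(cv2.minAreaRect(c))
W=np.array([plane(T,p[0].astype(float),.012)[:2] for p in c],np.float32)*1000
r=cv2.minAreaRect(W);print(r);print(cv2.boxPoints(r))
q=[(68.8,284),(224.8,298),(217.2,350),(60,335.2)]
print(np.array([plane(T,a,.012) for a in q]))
print([plane(S,a,.012) for a in((204.6,272.1),(153.8,209.))])
E
```

```text
[(np.float64(40.5), np.float64(0.104)), (np.float64(0.2), np.float64(0.105)), (np.float64(9.6), np.float64(0.073)), (np.float64(29.7), np.float64(0.071))]
[(np.float64(48.3), np.float64(0.138)), (np.float64(10.3), np.float64(0.138)), (np.float64(1.5), np.float64(0.109)), (np.float64(38.5), np.float64(0.108))]
[(np.float64(8.0), np.float64(0.14)), (np.float64(29.6), np.float64(0.143)), (np.float64(39.7), np.float64(0.116)), (np.float64(3.2), np.float64(0.111))]
[(np.float64(2.6), np.float64(0.107)), (np.float64(42.4), np.float64(0.111)), (np.float64(53.6), np.float64(0.081)), (np.float64(14.9), np.float64(0.075))]
[[ 0.5659 -0.1366  0.108 ]
 [ 0.55   -0.1765  0.108 ]
 [ 0.5101 -0.1599  0.108 ]
 [ 0.5254 -0.1189  0.108 ]] [ 0.5379 -0.148   0.108 ]
[[ 0.5267 -0.1217  0.108 ]
 [ 0.5635 -0.1397  0.108 ]
 [ 0.5493 -0.1749  0.108 ]
 [ 0.5151 -0.1583  0.108 ]] [ 0.5387 -0.1486  0.108 ]
bottom [array([ 0.5133, -0.1606,  0.008 ]), array([ 0.5501, -0.1757,  0.008 ]), array([ 0.5259, -0.1213,  0.008 ])]
((141.89437866210938, 316.6090087890625), (160.32217407226562, 52.80866622924805), 5.440331935882568)
((498.1882019042969, 274.1063537597656), (297.34130859375, 97.5330581665039), 83.62736511230469)
[[433.2214 131.7671]
 [530.1518 120.9415]
 [563.155  416.4456]
 [466.2246 427.2712]]
[[0.5615 0.4166 0.012 ]
 [0.53   0.1201 0.012 ]
 [0.4341 0.1324 0.012 ]
 [0.4659 0.4258 0.012 ]]
[array([0.4303, 0.1238, 0.012 ]), array([0.4682, 0.4307, 0.012 ])]
```

step_arm --moves '[{"dp": [-36.5,-36.4,-2],"dr": [0,0,0],"fingers": 0},{"dp": [-36.5,-36.4,-2],"dr": [0,0,0],"fingers": 0},{"dp": [-36.5,-36.4,-2],"dr": [0,0,0],"fingers": 0},{"dp": [-36.5,-36.4,-2],"dr": [0,0,0],"fingers": 0},{"dp": [-36.5,-36.4,-2],"dr": [0,0,0],"fingers": 0}]'

```text
time_s: 0.72
tool_pos: [0.3698, 0.3384, 0.2323]
tool_rot: [-180.0, -0.0, 153.9]
force: [-0.1, 0.0, -0.2]
grip_width: 0.0867
grasp_force: 0.0
```

step_arm --moves '[{"dp": [-36.5,-36.4,-2],"dr": [0,0,0],"fingers": 0},{"dp": [-36.5,-36.4,-2],"dr": [0,0,0],"fingers": 0},{"dp": [-36.5,-36.4,-2],"dr": [0,0,0],"fingers": 0},{"dp": [-36.5,-36.4,-2],"dr": [0,0,0],"fingers": 0},{"dp": [-36.5,-36.4,-2],"dr": [0,0,0],"fingers": 0}]'

```text
time_s: 1.35
tool_pos: [0.4537, 0.0949, 0.2425]
tool_rot: [180.0, -0.0, 153.9]
force: [1.4, -0.6, -0.0]
grip_width: 0.0867
grasp_force: 0.0
```

step_arm --moves '[{"dp": [-36.5,-36.4,-2],"dr": [0,0,0],"fingers": 0},{"dp": [-36.5,-36.4,-2],"dr": [0,0,0],"fingers": 0},{"dp": [-36.5,-36.4,-2],"dr": [0,0,0],"fingers": 0},{"dp": [-36.5,-36.4,-2],"dr": [0,0,0],"fingers": 0},{"dp": [-36.5,-36.4,-2],"dr": [0,0,0],"fingers": 0}]'

```text
time_s: 1.98
tool_pos: [0.5378, -0.1485, 0.2524]
tool_rot: [180.0, -0.0, 154.0]
force: [1.3, 0.2, -0.9]
grip_width: 0.087
grasp_force: 0.0
```

step_arm --moves '[{"dp": [0,0,0],"dr": [0,0,0.15],"fingers": 0},{"dp": [0,0,0],"dr": [0,0,0.15],"fingers": 0},{"dp": [0,0,0],"dr": [0,0,0.15],"fingers": 0},{"dp": [0,0,0],"dr": [0,0,0.15],"fingers": 0},{"dp": [0,0,0],"dr": [0,0,0.15],"fingers": 0}]'

```text
time_s: 2.6
tool_pos: [0.5373, -0.147, 0.2521]
tool_rot: [-180.0, -0.0, 110.7]
force: [-0.6, -0.5, -0.1]
grip_width: 0.0869
grasp_force: 0.0
```

step_arm --moves '[{"dp": [0,0,0],"dr": [0,0,0.15],"fingers": 0},{"dp": [0,0,0],"dr": [0,0,0.15],"fingers": 0},{"dp": [0,0,0],"dr": [0,0,0.15],"fingers": 0},{"dp": [0,0,0],"dr": [0,0,0.15],"fingers": 0},{"dp": [0,0,0],"dr": [0,0,0.15],"fingers": 0}]'

```text
time_s: 3.22
tool_pos: [0.5373, -0.147, 0.2522]
tool_rot: [-180.0, 0.0, 67.7]
force: [-0.8, -0.3, -0.1]
grip_width: 0.0871
grasp_force: 0.0
```

```bash
python3 - <<'E'
from h import *
np.set_printoptions(precision=4,suppress=True)
o=env.get_obs();print(o['time_s'],o['tool_pos'],o['tool_rot'],o['qpos'],o['force'])
import pickle
m=env.camera_model("wrist");im=env.read_camera("wrist");cv2.imwrite("pics/w1.png",im[:,:,::-1]);pickle.dump(m,open("w1.pkl","wb"))
T,S=env.camera_model("top"),env.camera_model("side")
print('lamp',tri(ray(T,(84.8,308.8)),ray(S,(178.1,184.6))))
print(m,proj(m,np.array([.538,-.148,.108])))
E
```

```text
3.225 [ 0.5373 -0.147   0.2522] [-179.9569    0.0049   67.7142] [-26.393    7.0505  42.7936  95.3857  -4.8645  79.5092  -5.2106] [-0.8289 -0.334  -0.0886]
lamp (array([0.5058, 0.3407, 0.1043]), np.float64(0.0030907100404547745))
{'fx': 395.52448013734113, 'fy': 395.52448013734113, 'cx': 316.84409494234484, 'cy': 244.5670132775787, 'R': array([[ 0.9256, -0.3784, -0.001 ],
       [-0.3663, -0.8966,  0.249 ],
       [-0.0951, -0.2301, -0.9685]]), 't': array([-0.5526,  0.0284,  0.4363])} [318.4685 233.2073]
```

View pics/w1.png

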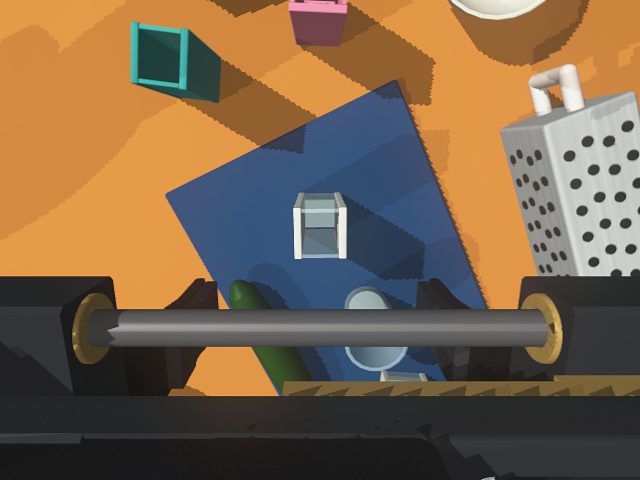

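The wrist view shows the jar at about (320,230). Its frosted walls are the left and right edges (x≈297 and 343), so the closing direction is right. The rim spans about y 207–258.

```bash
python3 - <<'E'
import cv2
im=cv2.imread("pics/w1.png")
cv2.imwrite("pics/w1c.png",cv2.resize(im[185:265,280:360],None,fx=7.5,fy=7.5,interpolation=cv2.INTER_NEAREST))
E
```

```text
(no output)
```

View pics/w1c.png

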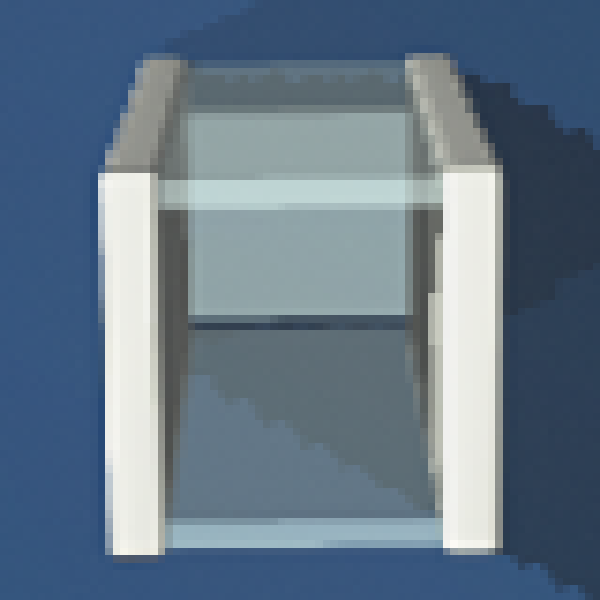

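The enlarged view gives the rim's outer corners in the crop at (100,173), (501,166), (501,552) and (108,554). The far bottom corners are about (143,57) and (449,57).

```bash
python3 - <<'E'
from h import *
import pickle
np.set_printoptions(precision=4,suppress=True)
m=pickle.load(open("w1.pkl","rb"));T,S=env.camera_model("top"),env.camera_model("side")
w=lambda x,y:(280+x/7.5-.5,185+y/7.5-.5)
wc=[w(100,173),w(501,166),w(501,552),w(108,554)] # (-x,+y),(+x,+y),(+x,-y),(-x,-y)
t=lambda x,y:(345+x/6-.4,262+y/6-.4)
s=lambda x,y:(300+(x-310)/4-.4,260+y/4-.4)
tc=[t(62,190),t(120,47),t(262,100),t(209,242)]
sc=[s(373,48),s(460,33),s(491,83),s(408,98)]
for a,b,c in zip(wc,tc,sc):print(tri(ray(m,a),ray(S,c)),tri(ray(m,a),ray(T,b)))
P=np.array([plane(m,a,.108) for a in wc])[:,:2];print(P,P.mean(0))
for i,j in((0,1),(3,2),(3,0),(2,1)):
    d=P[j]-P[i];print(np.linalg.norm(d),np.degrees(np.arctan2(d[1],d[0])))
print([plane(m,w(*a),.008) for a in((143,57),(449,57))])
E
```

```text
(array([ 0.5271, -0.1214,  0.1076]), np.float64(0.00013940284239322828)) (array([ 0.5263, -0.1206,  0.1032]), np.float64(0.0028066617026949693))
(array([ 0.5662, -0.137 ,  0.105 ]), np.float64(0.00012899027089741544)) (array([ 0.5662, -0.1368,  0.1063]), np.float64(2.7155268219371867e-05))
(array([ 0.5503, -0.1751,  0.1077]), np.float64(0.001788336502700197)) (array([ 0.5508, -0.1772,  0.1025]), np.float64(0.00010338712273586237))
(array([ 0.5127, -0.1598,  0.1102]), np.float64(0.001614231075191343)) (array([ 0.5107, -0.1608,  0.1026]), np.float64(0.0007155222077882845))
[[ 0.5272 -0.1214]
 [ 0.5662 -0.1365]
 [ 0.551  -0.1756]
 [ 0.5117 -0.1598]] [ 0.539  -0.1483]
0.04182500566343444 -21.219578717117958
0.04235979205455047 -21.916059329823604
0.04141318509958662 68.09039577380074
0.04192510265833917 68.82541165826439
[array([ 0.5271, -0.1213,  0.008 ]), array([ 0.5659, -0.1371,  0.008 ])]
```

step_arm --moves '[{"dp": [-0.6,2.1,20],"dr": [0,0,-0.012],"fingers": 0},{"dp": [0,0,30],"dr": [0,0,0],"fingers": 0},{"dp": [0,0,30],"dr": [0,0,0],"fingers": 0},{"dp": [0,0,20],"dr": [0,0,0],"fingers": 0},{"dp": [0,0,20],"dr": [0,0,0],"fingers": 0}]'

```text
time_s: 3.9
tool_pos: [0.5389, -0.1482, 0.1315]
tool_rot: [-180.0, 0.0, 68.8]
force: [-0.4, -1.1, 0.2]
grip_width: 0.0871
grasp_force: 0.0
```

step_arm --moves '[{"dp": [0,0,20],"dr": [0,0,0],"fingers": 0},{"dp": [0,0,20],"dr": [0,0,0],"fingers": 0},{"dp": [0,0,20],"dr": [0,0,0],"fingers": 0},{"dp": [0,0,11],"dr": [0,0,0],"fingers": 0},{"dp": [0,0,0],"dr": [0,0,0],"fingers": 0}]'

```text
time_s: 4.53
tool_pos: [0.5387, -0.1484, 0.0607]
tool_rot: [-179.9, 0.0, 68.7]
force: [-0.9, -0.0, 0.7]
grip_width: 0.0869
grasp_force: 0.0
```

step_arm --moves '[{"dp": [0,0,0],"dr": [0,0,0],"fingers": 0.3},{"dp": [0,0,0],"dr": [0,0,0],"fingers": 0.45},{"dp": [0,0,0],"dr": [0,0,0],"fingers": 0.6},{"dp": [0,0,0],"dr": [0,0,0],"fingers": 1},{"dp": [0,0,0],"dr": [0,0,0],"fingers": 1}]' --squeeze 20

```text
time_s: 5.15
tool_pos: [0.5394, -0.1484, 0.0617]
tool_rot: [180.0, -0.0, 68.7]
force: [-0.1, 0.5, -0.2]
grip_width: 0.045
grasp_force: 0.0
```

step_arm --moves '[{"dp": [0,0,0],"dr": [0,0,0],"fingers": 1},{"dp": [0,0,0],"dr": [0,0,0],"fingers": 1},{"dp": [0,0,0],"dr": [0,0,0],"fingers": 1},{"dp": [0,0,0],"dr": [0,0,0],"fingers": 1},{"dp": [0,0,0],"dr": [0,0,0],"fingers": 1}]'

```text
time_s: 5.78
tool_pos: [0.5393, -0.1484, 0.0616]
tool_rot: [180.0, -0.0, 68.7]
force: [-0.6, 0.8, 1.7]
grip_width: 0.0421
grasp_force: 20.0
```

step_arm --moves '[{"dp": [0,0,-15],"dr": [0,0,0],"fingers": 1},{"dp": [0,0,-35],"dr": [0,0,0],"fingers": 1},{"dp": [0,0,-40],"dr": [0,0,-0.08],"fingers": 1},{"dp": [0,0,-40],"dr": [0,0,-0.1],"fingers": 1},{"dp": [0,0,-24],"dr": [0,0,-0.08],"fingers": 1}]' --squeeze 25

```text
time_s: 6.4
tool_pos: [0.5398, -0.149, 0.2185]
tool_rot: [179.8, -0.0, 83.7]
force: [-0.7, -0.1, -2.4]
grip_width: 0.0419
grasp_force: 25.0
```

step_arm --moves '[{"dp": [16,-4,0],"dr": [0,0,0],"fingers": 1},{"dp": [26,-7,0],"dr": [0,0,0],"fingers": 1},{"dp": [30,-8,0],"dr": [0,0,0],"fingers": 1},{"dp": [30,-8,0],"dr": [0,0,0],"fingers": 1},{"dp": [30,-8,0],"dr": [0,0,0],"fingers": 1}]'

```text
time_s: 7.02
tool_pos: [0.5189, -0.0127, 0.2162]
tool_rot: [180.0, -0.0, 83.5]
force: [1.4, -0.8, -2.1]
grip_width: 0.0419
grasp_force: 25.0
```

step_arm --moves '[{"dp": [30,-8,0],"dr": [0,0,0],"fingers": 1},{"dp": [30,-8,0],"dr": [0,0,0],"fingers": 1},{"dp": [30,-8,0],"dr": [0,0,0],"fingers": 1},{"dp": [25,-6,0],"dr": [0,0,0],"fingers": 1},{"dp": [15,-4,0],"dr": [0,0,0],"fingers": 1}]'

```text
time_s: 7.65
tool_pos: [0.4997, 0.1208, 0.216]
tool_rot: [180.0, -0.0, 83.6]
force: [0.4, -0.4, -1.6]
grip_width: 0.042
grasp_force: 25.0
```

```bash
python3 - <<'E'
from h import *
np.set_printoptions(precision=4,suppress=True)
o=env.get_obs();print(o['time_s'],o['tool_pos'],o['tool_rot'],o['grip_width'],o['grasp_force'])
import pickle
m=env.camera_model("wrist");im=env.read_camera("wrist");cv2.imwrite("pics/w2.png",im[:,:,::-1]);pickle.dump(m,open("w2.pkl","wb"))
def st(x,y,z,c=(.496,.254),a=np.radians(-6.4)):
    return np.array([c[0]+x*np.cos(a)-y*np.sin(a),c[1]+x*np.sin(a)+y*np.cos(a),z])
for n,p in dict(c1=(.05,-.13,.012),c2=(-.05,-.13,.012),c3=(-.05,.17,.012),lamp=(0,.083,.1),pl=(.035,-.087,.13),pl2=(-.035,-.087,.13)).items(): print(n,proj(m,st(*p)))
E
```

```text
7.65 [0.4997 0.1208 0.216 ] [179.9855  -0.0102  83.6468] 0.04201603090999416 24.99581362819299
c1 [350.0907 216.4636]
c2 [243.7352 216.2905]
c3 [ 226.0505 -177.4049]
lamp [ 285.7258 -112.4316]
pl [343.0059 182.4794]
pl2 [230.87  182.293]
```

View pics/w2.png

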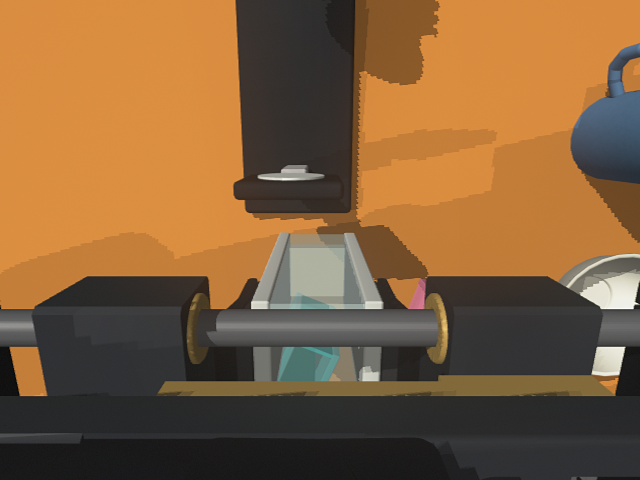

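The wrist view shows the stand's near end: the front edge runs (246,212)–(351,213), the plate top is at about y=180–198 for x 234–344, and the base sides run up to x≈236 and 355. The jar hangs upright between the fingers at about (318,280). My prediction is only about 3 px off, so I'll refine with edge fits.

```bash
python3 - <<'E'
from h import *
import pickle
np.set_printoptions(precision=4,suppress=True)
m=pickle.load(open("w2.pkl","rb"));im=cv2.imread("pics/w2.png").astype(int)
sat=im.max(2)-im.min(2);dk=(sat<35)&(im.max(2)<110)
L,R=[],[]
for v in range(5,165,5):
    u=np.where(dk[v,200:400])[0]+200;L.append((u.min()-.5,v));R.append((u.max()+.5,v))
B=[]
for u in range(260,340,5):
    v=np.where(dk[150:228,u])[0]+150;B.append((u,v.max()+.5))
def fit(P,z=.012):
    W=np.array([plane(m,p,z)[:2] for p in P],np.float32)
    vx,vy,x,y=cv2.fitLine(W,cv2.DIST_HUBER,0,.001,.001).ravel();return np.array([x,y]),np.array([vx,vy]),W
for n,P in(('L',L),('R',R),('B',B)):
    c,d,W=fit(P);r=(W-c)@np.array([-d[1],d[0]]);print(n,c,d,np.degrees(np.arctan2(d[1],d[0])),r.std())
cl,dl,_=fit(L);cr,dr,_=fit(R);cb,db,_=fit(B)
y=(dl*np.sign(dl[1])+dr*np.sign(dr[1]));y/=np.linalg.norm(y);x=np.array([y[1],-y[0]])
print('yaw',np.degrees(np.arctan2(x[1],x[0])),'width',(cr-cl)@x)
mid=x*((cl+cr)/2@x)+y*(cb@y+.130);print('origin',mid)
# lamp triangulated point in stand frame, plate
T=env.camera_model('top');S=env.camera_model('side')
P=np.array([.5058,.3407]);print('lamp stand xy',(P-mid)@x,(P-mid)@y)
for uv in((234,181),(344,181)): 
    q=plane(m,uv,.13)[:2];print('plate',(q-mid)@x,(q-mid)@y)
E
```

```text
L [0.4464 0.246 ] [0.1094 0.994 ] 83.72061 0.00025517266
R [0.544  0.2359] [0.1108 0.9938] 83.6379 0.0002459365
B [0.4764 0.1291] [ 0.994  -0.1098] -6.3054504 3.9315755e-09
yaw -6.3207397 width 0.09810513
origin [0.4971 0.2576]
lamp stand xy -0.0004864906113630249 0.08356639676231625
plate -0.033806775867635794 -0.08983618287706112
plate 0.034802595085654864 -0.08981789350771426
```

step_arm --moves '[{"dp": [18,-2.5,0],"dr": [0,0,0],"fingers": 1},{"dp": [32,-4.2,0],"dr": [0,0,0],"fingers": 1},{"dp": [36,-4.5,0],"dr": [0,0,0],"fingers": 1},{"dp": [32,-4.2,0],"dr": [0,0,0],"fingers": 1},{"dp": [16.6,-2.3,0],"dr": [0,0,0],"fingers": 1}]'

```text
time_s: 8.32
tool_pos: [0.4972, 0.2572, 0.2154]
tool_rot: [-180.0, 0.0, 83.7]
force: [-0.1, -0.3, -2.1]
grip_width: 0.0418
grasp_force: 25.0
```

step_arm --moves '[{"dp": [0,0,10],"dr": [0,0,0],"fingers": 1},{"dp": [0,0,20],"dr": [0,0,0],"fingers": 1},{"dp": [0,0,20],"dr": [0,0,0],"fingers": 1},{"dp": [0,0,15],"dr": [0,0,0],"fingers": 1},{"dp": [0,0,10],"dr": [0,0,0],"fingers": 1}]'

```text
time_s: 8.95
tool_pos: [0.4974, 0.254, 0.1396]
tool_rot: [-180.0, 0.1, 83.5]
force: [-0.8, 0.3, -2.3]
grip_width: 0.0417
grasp_force: 25.0
```

step_arm --moves '[{"dp": [0,0,10],"dr": [0,0,0],"fingers": 1},{"dp": [0,0,10],"dr": [0,0,0],"fingers": 1},{"dp": [0,0,7.4],"dr": [0,0,0],"fingers": 1},{"dp": [0,0,0],"dr": [0,0,0],"fingers": 1},{"dp": [0,0,0],"dr": [0,0,0],"fingers": 1}]'

```text
time_s: 9.57
tool_pos: [0.4978, 0.2556, 0.1135]
tool_rot: [180.0, -0.0, 83.6]
force: [0.7, 0.0, -2.4]
grip_width: 0.0418
grasp_force: 25.0
```

```bash
python3 - <<'E'
from h import *
o=env.get_obs();print(o['time_s'],o['tool_pos'],o['tool_rot'],o['qpos'],o['grip_width'],o['grasp_force'],o['force'])
s=env.read_camera("side")[:,:,::-1];t=env.read_camera("top")[:,:,::-1]
cv2.imwrite("pics/s3.png",s);cv2.imwrite("pics/t3.png",t)
a=cv2.resize(s[120:290,120:270],None,fx=3,fy=3,interpolation=cv2.INTER_CUBIC)[:510]
b=cv2.resize(t[260:370,50:225],None,fx=2,fy=2,interpolation=cv2.INTER_CUBIC)
out=np.zeros((510,800,3),np.uint8);out[:,:450]=a;out[:220,450:800]=b
cv2.imwrite("pics/c3.png",out)
E
```

```text
9.575 [0.49775    0.25558615 0.11353135] [ 1.79965498e+02 -2.71887925e-02  8.35883586e+01] [-48.72222222  12.27345713  21.20685844 104.65229631  -4.91455796
  63.92208598 -32.20865198] 0.04176492281510552 24.996231850236654 [ 0.6604125   0.04974483 -2.36266102]
```

View pics/c3.png

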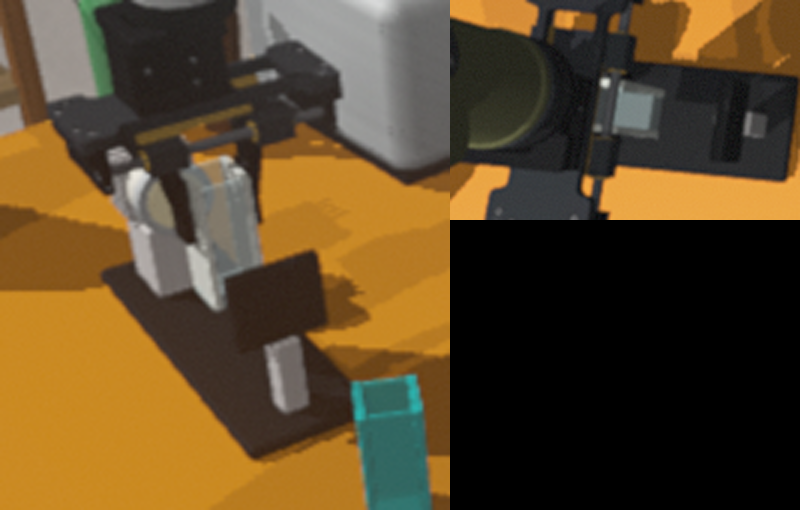

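The side crop shows the jar between lamp and plate. Its edges look slightly off vertical, so the jar may have swung about the finger line. I'll compare it with a projected outline.

```bash
python3 - <<'E'
from h import *
from scipy.spatial.transform import Rotation as Ro
s=cv2.imread("pics/s3.png");t=cv2.imread("pics/t3.png");S,T=env.camera_model("side"),env.camera_model("top")
a=Ro.from_euler('z',-6.4,degrees=True)
c=np.array([.4972,.256,.060])
def pts(z): return [c+a.apply([x,y,z]) for x,y in((-.021,-.021),(.021,-.021),(.021,.021),(-.021,.021))]
out=np.zeros((600,800,3),np.uint8)
for im,m,(x,y,w,h),k,ox in((s,S,(165,160,60,75),8,0),(t,T,(120,285,50,55),6,490)):
    g=cv2.resize(im[y:y+h,x:x+w],None,fx=k,fy=k,interpolation=cv2.INTER_CUBIC)
    f=lambda p:tuple(int(v) for v in np.round((proj(m,p)-[x,y]+.5)*k))
    b,u=pts(0),pts(.1)
    for i in range(4):
        col=(0,0,255)
        cv2.line(g,f(b[i]),f(u[i]),col,1);cv2.line(g,f(b[i]),f(b[i-1]),col,1);cv2.line(g,f(u[i]),f(u[i-1]),(255,0,0),1)
    g=g[:600,:800-ox];out[:g.shape[0],ox:ox+g.shape[1]]=g
cv2.imwrite("pics/ov.png",out)
E
```

```text
(no output)
```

View pics/ov.png

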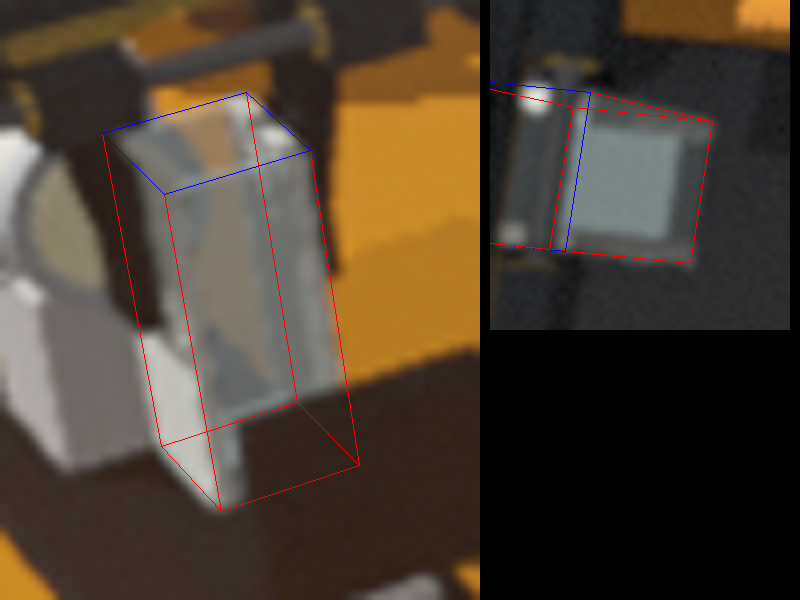

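The outline matches the jar in both views to about 1 px: bottom corner (221,509) in the side crop, and the base in the top crop. The jar is level, square to the light and centred, so I can lean it about the light axis with the middle kept fixed.

step_arm --moves '[{"dp": [0,-0.7,0],"dr": [-0.052,0,0],"fingers": 1},{"dp": [0,-0.7,0],"dr": [-0.052,0,0],"fingers": 1},{"dp": [0,-0.7,0],"dr": [-0.052,0,0],"fingers": 1},{"dp": [0,-0.7,0],"dr": [-0.052,0,0],"fingers": 1},{"dp": [0,-0.7,0],"dr": [-0.052,0,0],"fingers": 1}]'

```text
time_s: 10.3
tool_pos: [0.4941, 0.256, 0.1134]
tool_rot: [165.0, -0.1, 83.6]
force: [-0.4, -0.3, -1.7]
grip_width: 0.0421
grasp_force: 25.0
```

step_arm --moves '[{"dp": [0,-0.7,0],"dr": [-0.053,0,0],"fingers": 1},{"dp": [0,-0.7,0],"dr": [-0.053,0,0],"fingers": 1},{"dp": [0,-0.7,0],"dr": [-0.053,0,0],"fingers": 1},{"dp": [0,-0.7,0],"dr": [-0.053,0,0],"fingers": 1},{"dp": [0,-0.7,0],"dr": [-0.053,0,0],"fingers": 1}]'

```text
time_s: 10.92
tool_pos: [0.4908, 0.2563, 0.1121]
tool_rot: [149.8, -0.1, 83.6]
force: [0.0, -0.1, -2.7]
grip_width: 0.0417
grasp_force: 25.0
```

step_arm --moves '[{"dp": [0,0,0],"dr": [0,0,0],"fingers": 1},{"dp": [0,0,0],"dr": [0,0,0],"fingers": 1},{"dp": [0,0,0],"dr": [0,0,0],"fingers": 1},{"dp": [0,0,0],"dr": [0,0,0],"fingers": 1},{"dp": [0,0,0],"dr": [0,0,0],"fingers": 1}]'

```text
time_s: 11.55
tool_pos: [0.491, 0.2561, 0.1116]
tool_rot: [149.9, -0.0, 83.6]
force: [-0.3, -0.0, -1.4]
grip_width: 0.0418
grasp_force: 25.0
```

step_arm --moves '[{"dp": [0,0,0],"dr": [0,0,0],"fingers": 1},{"dp": [0,0,0],"dr": [0,0,0],"fingers": 1},{"dp": [0,0,0],"dr": [0,0,0],"fingers": 1},{"dp": [0,0,0],"dr": [0,0,0],"fingers": 1},{"dp": [0,0,0],"dr": [0,0,0],"fingers": 1}]'

```text
time_s: 12.18
tool_pos: [0.4908, 0.2562, 0.1116]
tool_rot: [149.9, -0.0, 83.6]
force: [-0.1, -0.3, -2.5]
grip_width: 0.0418
grasp_force: 25.0
```

step_arm --moves '[{"dp": [0,0.7,0],"dr": [0.053,0,0],"fingers": 1},{"dp": [0,0.7,0],"dr": [0.053,0,0],"fingers": 1},{"dp": [0,0.7,0],"dr": [0.053,0,0],"fingers": 1},{"dp": [0,0.7,0],"dr": [0.053,0,0],"fingers": 1},{"dp": [0,0.7,0],"dr": [0.053,0,0],"fingers": 1}]'

```text
time_s: 12.8
tool_pos: [0.494, 0.2558, 0.1131]
tool_rot: [165.2, 0.0, 83.6]
force: [-0.3, -0.3, -1.6]
grip_width: 0.0417
grasp_force: 25.0
```

step_arm --moves '[{"dp": [0,0.7,0],"dr": [0.052,0,0],"fingers": 1},{"dp": [0,0.7,0],"dr": [0.052,0,0],"fingers": 1},{"dp": [0,0.7,0],"dr": [0.052,0,0],"fingers": 1},{"dp": [0,0.7,0],"dr": [0.052,0,0],"fingers": 1},{"dp": [0,0.7,0],"dr": [0.052,0,0],"fingers": 1}]'

```text
time_s: 13.42
tool_pos: [0.4976, 0.2554, 0.1135]
tool_rot: [-179.9, 0.0, 83.6]
force: [-0.4, -0.2, -2.6]
grip_width: 0.0418
grasp_force: 25.0
```

step_arm --moves '[{"dp": [0,0,0],"dr": [0,0,0],"fingers": 1},{"dp": [0,0,0],"dr": [0,0,0],"fingers": 1},{"dp": [0,0,0],"dr": [0,0,0],"fingers": 1},{"dp": [0,0,0],"dr": [0,0,0],"fingers": 1},{"dp": [0,0,0],"dr": [0,0,0],"fingers": 1}]'

```text
time_s: 14.05
tool_pos: [0.4972, 0.2556, 0.1137]
tool_rot: [180.0, -0.0, 83.6]
force: [-0.1, -0.1, -2.3]
grip_width: 0.0418
grasp_force: 25.0
```

```bash
python3 - <<'E'
from h import *
from scipy.spatial.transform import Rotation as Ro
o=env.get_obs();print(o['time_s'],o['tool_pos'],o['tool_rot'],o['grip_width'],o['grasp_force'],o['force'])
s=np.ascontiguousarray(env.read_camera("side")[:,:,::-1]);t=np.ascontiguousarray(env.read_camera("top")[:,:,::-1])
p=cv2.imread("pics/s3.png");q=cv2.imread("pics/t3.png")
print('diff',[np.abs(a[y:y+h,x:x+w].astype(int)-b[y:y+h,x:x+w]).mean() for a,b,(x,y,w,h) in((s,p,(175,170,40,60)),(t,q,(130,295,35,40)))])
a=Ro.from_euler('z',-6.4,degrees=True);c=np.array([.4972,.256,.060]);S=env.camera_model("side")
P=[proj(S,c+a.apply([x,y,z])) for z in(0,.1) for x,y in((-.021,-.021),(.021,-.021),(.021,.021),(-.021,.021))]
k=8;g=cv2.resize(s[160:235,165:225],None,fx=k,fy=k,interpolation=cv2.INTER_CUBIC)
for i,j in((0,4),(1,5),(3,7),(4,5),(0,3)): cv2.line(g,*[tuple(int(v) for v in (P[n]-[165,160]+.5)*k) for n in(i,j)],(0,0,255),1)
cv2.imwrite("pics/end.png",g)
E
```

```text
14.05 [0.49718223 0.2555875  0.11365631] [ 1.79988321e+02 -1.74192129e-02  8.36065887e+01] 0.0418400080701536 24.99624627409503 [-0.11273888 -0.14069409 -2.32694494]
diff [np.float64(2.7744444444444443), np.float64(2.6723809523809523)]
```

View pics/end.png

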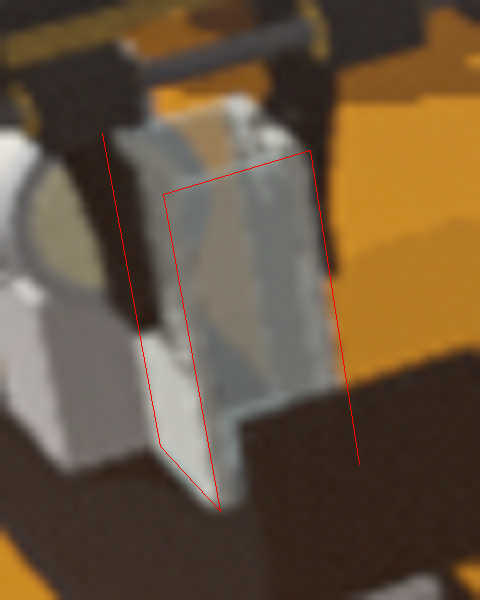

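Pose is back to level. In the side crop, though, the jar's lower right edge (332,385) sits left of the predicted line (347,385). That hints at a small swing about the finger line. I'll check it with the wrist camera, which looks at the jar from its +y side.

```bash
python3 - <<'E'
from h import *
import pickle
from scipy.spatial.transform import Rotation as Ro
np.set_printoptions(precision=1,suppress=True)
m=env.camera_model("wrist");im=np.ascontiguousarray(env.read_camera("wrist")[:,:,::-1]);cv2.imwrite("pics/w4.png",im);pickle.dump(m,open("w4.pkl","wb"))
o=env.get_obs();tp=o['tool_pos'];Rt=Ro.from_euler('xyz',o['tool_rot'],degrees=True)
g=tp+Rt.apply([0,0,-.019])
def corners(th): # swing about tool y through grasp point
    R=Rt*Ro.from_euler('y',th,degrees=True)
    return [g+R.apply([.021,y,z]) for z in(.0726,-.0274) for y in(-.021,.021)]
for th in(-6,-3,0,3,6): print(th,*[proj(m,p) for p in corners(th)])
out=cv2.resize(im[190:320,230:410],None,fx=4.4,fy=4.4,interpolation=cv2.INTER_CUBIC)
for th,col in((0,(0,0,255)),):
    P=[tuple(int(v) for v in (proj(m,p)-[230,190]+.5)*4.4) for p in corners(th)]
    for i,j in((0,1),(0,2),(1,3),(2,3)): cv2.line(out,P[i],P[j],col,1)
cv2.imwrite("pics/w4c.png",out)
E
```

```text
-6 [279.6 243.7] [353.4 243.7] [250.4 288.8] [382.  288.9]
-3 [279.4 237.4] [353.7 237.4] [250.  294.1] [382.5 294.2]
0 [279.  231.1] [354.  231.2] [249.6 299.6] [382.8 299.8]
3 [278.7 225. ] [354.4 225. ] [249.2 305.3] [383.2 305.4]
6 [278.3 218.9] [354.8 218.9] [248.9 311.1] [383.5 311.2]
```

View pics/w4c.png

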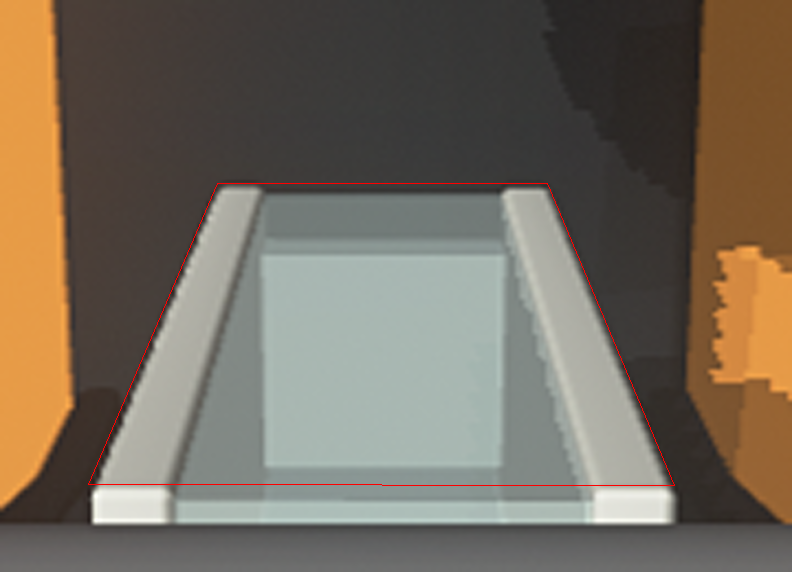

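The outline matches the jar within 1 px at both base (y≈186) and rim (y≈487). It is level, centred between the fingers and over the stand's base, so I'm handing in.

```bash
python3 -c "
from cell import env
print(env.sign_off())"
```

```text
the job is handed in; nothing more can be done
None
```

The job is handed in. The jar was gripped by its frosted sides, leaned 30° in the light path, paused for 1.25 s and brought level again; it is still held there, level and centred, after about 14 s of the 42 s allowed, with nothing seen knocked. The hand-in returned no verdict.

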